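# Load a pod into the lever coffee machine

### The arm

A 6-joint arm with a two-finger parallel gripper is mounted at the origin on the work surface. World frame = base frame: x ahead of the robot, y to its left, z up, the work surface at z = 0. Lengths are in m, angles in degrees, forces in N, time in s.
With the tool pointing down it reaches from about 0.35 to 0.775 m from the base axis. Payload 7.3 kg.
Tool frame: the origin (TCP) lies at the very end of the fingers, on their centre line; the grasp point (between the pads) lies 19 mm behind it; z points along the fingers, y is the line along which they close (so a half turn about z gives the same grasp; the last joint's range is limited). The gripper opens to 92 mm and grips with 3 to 60 N. Pads are 19 mm wide; open, the fingers measure 130 mm over their backs; the gripper's body (75 mm by 190 mm) begins 47 mm behind the grasp point.
Start: joints at [-8.365, 19.595, 87.324, -0, 73.075, -8.365], TCP at [0.525, 0, 0.227] pointing down, gripper open.
Joint ranges: [-145.02, 145.02], [-44.19, 115.74], [2.07, 154.8], [-57.11, 237.11], [16.16, 152.29], [-177.93, 177.93]. Speed limits (degrees/s): [147.25, 147.25, 180, 180, 180, 180].

### API

Orientations are given as a 3x3 rotation matrix whose columns are the frame's x, y, z axes.
In Python, from rig import arm, hand, vision, job, telemetry gives the robot as it stands. Calls block until the motion is done:
- arm.goto(position, orientation): joint-space move of the TCP to a pose.
- arm.line_to(position, rot=None, speed=0.15): straight line of the TCP; rot=None keeps the orientation; speed is the mean speed in m/s.
- arm.goto_joints(angles): joint-space move.
- hand.command_gripper(opening, effort=None): finger opening in m; effort is the grip in N (None keeps the last); returns when the fingers have stopped.
- arm.dwell(seconds).
- arm.solve_ik(position, orientation): joint angles nearest the present ones, or None.
- vision.grab_frame(name): name is "scene" or "side" or "wrist"; returns a dict with "color" (400x640x3 uint8, red, green, blue), "camera_matrix" (3x3 intrinsics, pixels), "rvec" (rotation vector, rad) and "tvec" (3), from world to camera coordinates, as OpenCV has them. Camera axes: x right, y down, z forward; pixel columns grow to the right and rows downward; lengths in m; the calibration is good to about 2 mm. A picture is of the moment at which its call begins. There is no depth.
A pose or a line that the arm cannot do raises arm.IKError and nothing moves.
- job.sign_off(): hands the job in; it is judged then, once.
Readings, each from a call of its own:
- telemetry.read_time(): time.
- telemetry.read_joints(): joint angles.
- telemetry.read_joint_velocities(): joint speeds.
- telemetry.read_effort(): joint torques, N m.
- telemetry.read_tcp_pos(): TCP position.
- telemetry.read_tcp_rot(): TCP orientation.
- telemetry.read_contact_force(): force on the tool from outside, world axes, zero at the start.
- telemetry.read_moment(): the same for the moment, N m.
- telemetry.read_gripper_width(): finger opening in m.
- telemetry.read_grasp_force(): force on a finger pad.
Only numpy, scipy, OpenCV 4.12 (cv2) and the standard library are available. Lean on these libraries where they do the work, as an engineer would, in place of code of your own. Each camera call takes 0.05 s, during which the arm holds its last target. There are 200 camera calls.

### The job

Lift the coffee machine's counterweighted arm by its black crossbar past its balance point, see it gently back onto its stop without letting it slam or forcing the stop out of place, and let go so that it rests open by itself. Then put the green pod upright into the machine's pod socket and press it gently past the sprung catches until it is fully home, and let go. Leave the other pods, the cup, the jar and the mug alone.

Things in the scene. Friction and masses are not known exactly. Their poses are not given: they have to be found in the camera images.
- machine: Red lever-type pod coffee machine, fixed to the counter; 290 mm deep (x from -88 to +200), 174 mm high at its grey rear tank, 150 mm wide over the counterweights. Origin on the counter; its x axis points from its front (steel pod nose, robot side) to its rear, z up. Nose: steel block 66 x 66 mm, top 115 mm above the counter, centred at x = -50 mm, y = 0. A cup stands below it.
- hinge (a point): Middle of the arm's hinge axis, 145 mm above the counter at machine x = +45 mm; the axis runs along the machine's y. Axes as the machine's. The arm swings up and to the rear (positive turn about the machine's y) until a rigid stop that lies somewhere between 93 and 111 degrees from level-front, different at each start: find it by feel.
- lever: Lever arm: fork of two flat bars (8 x 16 mm, at y = +-47 mm) joined by the crossbar; under it, 95 mm from the hinge, a dark clamp bell 58 mm across, 24 mm deep, covering the socket when shut. Origin on the hinge; its -x axis points to the crossbar. Shut, it points to the machine's front, level within 9 degrees. Slamming: over 2 rad/s anywhere, or over 0.8 rad/s beyond 85 degrees.
- bar (a point): Middle of the black round crossbar handle: 16 mm thick, along the machine's y, 86 mm free between the fork bars, 190 mm from the hinge axis. Shut: 117 to 173 mm above the counter, 62 mm ahead of the nose, free below. Lifting takes 1 to 2 N at first, none at the balance point; after it up to 2 N hold it back. 
- socket (a point): Floor centre of the round pod socket: 45 mm wide, 18 mm deep (floor 97 mm above the counter), z up. Two sprung balls stand 3 mm out of its wall 13 mm above the floor: a pod set in loosely stops about 8 mm short of the floor and is pressed past them with 3 to 12 N; then they hold it. Over 50 N of contact on the pod (catches and walls included) is too hard; 15 to 20 N down is plenty.
- pod_green: Green rigid refillable coffee pod to load: upright cylinder 42 mm across, 50 mm high, tapering to 36 mm over its lowest 11 mm, about 90 g, steel disc on top. Origin: centre of its underside, z up. Seated, its origin is at the socket floor and 32 mm of it stands above the nose.
- pod_blue: Blue pod of the same shape, to be left alone.
- pod_yellow: Yellow pod of the same shape, to be left alone.
- cup: White espresso cup, 60 mm across and 52 mm high, standing under the machine's nose, to be left alone. Origin: centre of its underside.
- sugar_jar: White jar with a brown cap, 76 mm across, 100 mm high, to be left alone. Origin: centre of its underside.
- mug: Blue mug, 76 mm across, 85 mm high, to be left alone. Origin: centre of its underside.
- counterweight: The arm's two steel counterweight drums (44 mm across, 32 mm wide), behind and above the hinge, turning with the arm. Origin between them. Untouched, the arm falls shut below its balance point, somewhere between 40 and 65 degrees (differs at each start), and beyond it falls back onto the stop; let go more than about 1.5 degrees short of the stop, it may hit it too fast.
- stop_lug (a point): Lower end of the small red lug of the arm's adjustable stop, 60 mm below the hinge axis, on the machine's -y side. The stop is only clamped by friction: pushing the open (or shut) arm against it with more than about 12 N at the crossbar makes it slip. It must not be shifted (1.5 mm at this lug is too much); up to 8 N is safe.
Not all that is in view belongs to the job. Leave any orange, pink or red look-alike of the pod_green alone.

How it is judged:
By the outcome, as a careful person would: the job done as asked, in the order asked, and still so for the second after the job is handed in, with the robot touching nothing.
It also fails if it takes over 72 s, if anything falls off the work surface, if the arm or the gripper's body presses on something with over 40 N, if the wrist force passes 120 N, or if a joint passes its speed limit or range.

## Working session

There is one attempt and no reset: what is moved stays moved. The work goes in short steps, each a Python script; the robot and the scene stay as the last script left them, time stands still between calls to the robot, and variables do not carry over. Pictures are saved under pics/ and viewed, at most 10 in all, crops included, and the job is handed in when it is done.

```bash
ls; mkdir -p pics; python3 - <<'E'
from rig import arm, hand, vision, job, telemetry
import cv2,numpy as np
ims=[]
for n in ["scene","side","wrist"]:
    f=vision.grab_frame(n); cv2.imwrite(f"pics/{n}0.png",f["color"][:,:,::-1])
    print(n,f["camera_matrix"].tolist(),np.round(f["rvec"],4).ravel(),np.round(f["tvec"],4).ravel())
print(telemetry.read_time())
E
```

```text
pics
scene [[395.7623442402407, 0.0, 315.8143938110835], [0.0, 395.7623442402407, 190.17087431499542], [0.0, 0.0, 1.0]] [ 2.1617  0.7681 -0.3779] [-0.4309 -0.1217  1.2756]
side [[428.4913776188209, 0.0, 323.00101845235076], [0.0, 428.4913776188209, 200.82005242771774], [0.0, 0.0, 1.0]] [ 0.1927 -2.7245  1.4478] [0.5171 0.1449 1.1031]
wrist [[295.52044558804954, 0.0, 321.3386906045069], [0.0, 295.52044558804954, 202.34407113710162], [0.0, 0.0, 1.0]] [-2.8339e+00  3.0000e-04  1.7000e-03] [-0.5232 -0.0382  0.3925]
0.15
```

View pics/scene0.png

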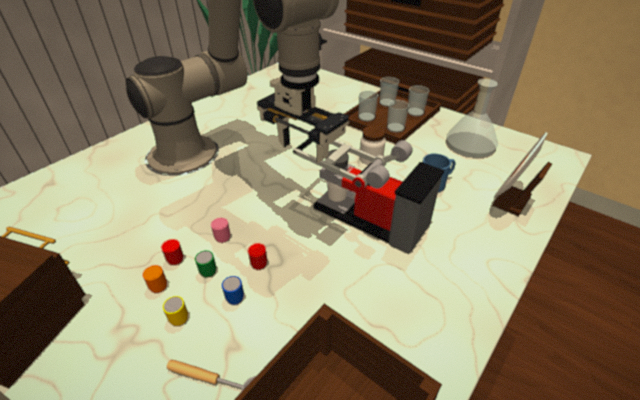

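View pics/side0.png

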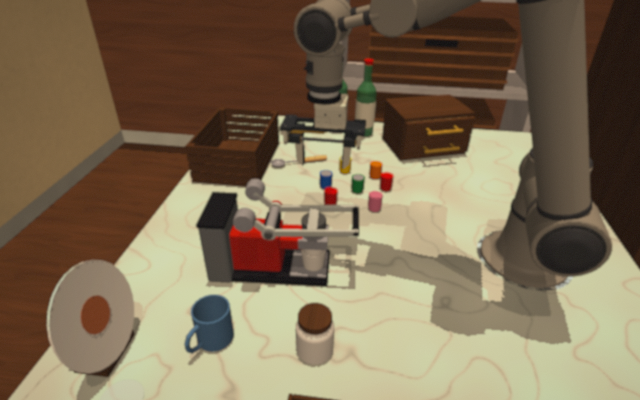

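Scene view: the pods are green (205,264), pink (221,230), red (173,252) and (258,257), orange (155,278), blue (232,290) and yellow (176,311). The machine is around (370,195).
Side view: green pod at (358,184), machine around (280,235), and a green bottle at (366,100) that could be confused with the pod. The only green pod is scene (205,264) = side (358,184). Next I'll zoom in on the machine.

```bash
cat > h.py <<'E'
from rig import arm, hand, vision, job, telemetry
import cv2,numpy as np
def cam(f):
    R=cv2.Rodrigues(np.array(f["rvec"],float))[0]; t=np.array(f["tvec"],float).ravel(); return np.array(f["camera_matrix"]),R,t
def ray(f,uv):
    K,R,t=cam(f); return -R.T@t, R.T@np.linalg.inv(K)@np.array([uv[0],uv[1],1.])
def onplane(f,uv,z):
    c,d=ray(f,uv); return c+d*(z-c[2])/d[2]
def tri(fa,ua,fb,ub):
    P=[K@np.c_[R,t] for K,R,t in (cam(fa),cam(fb))]
    X=cv2.triangulatePoints(P[0],P[1],np.array(ua,float).reshape(2,1),np.array(ub,float).reshape(2,1)).ravel(); return X[:3]/X[3]
def proj(f,p):
    return cv2.projectPoints(np.array(p,float).reshape(-1,3),np.array(f["rvec"],float),np.array(f["tvec"],float),np.array(f["camera_matrix"]),None)[0].reshape(-1,2)
def blobs(f,h0,h1,s=110,v=40,amin=30):
    hsv=cv2.cvtColor(f["color"],cv2.COLOR_RGB2HSV); m=cv2.inRange(hsv,(h0,s,v),(h1,255,255))
    n,l,st,c=cv2.connectedComponentsWithStats(m)
    return [(st[i].tolist(),np.round(c[i],1).tolist()) for i in range(1,n) if st[i,4]>=amin],l
E
python3 - <<'E'
from h import *
for n,(x,y,w,h) in dict(scene=(255,120,200,135),side=(190,170,190,130)).items():
    f=vision.grab_frame(n); 
    print(n,blobs(f,45,85)[0], 'blue',blobs(f,105,125)[0],'red',blobs(f,0,4,150)[0])
    c=cv2.resize(f["color"][y:y+h,x:x+w],None,fx=4,fy=4,interpolation=cv2.INTER_CUBIC)
    cv2.imwrite(f"pics/{n}1.png",c[:,:,::-1])
f=vision.grab_frame("scene"); 
for b in blobs(f,45,85)[0]: print(onplane(f,b[1],.025))
E
```

```text
scene [([198, 0, 10, 21, 53], [203.3, 9.5]), ([243, 0, 15, 40, 281], [250.2, 15.5]), ([259, 24, 10, 33, 172], [262.6, 38.1]), ([270, 34, 7, 23, 96], [273.2, 45.1]), ([196, 257, 20, 20, 216], [207.0, 268.1])] blue [([222, 281, 21, 23, 238], [233.8, 294.7])] red [([350, 167, 12, 8, 55], [354.8, 170.9]), ([342, 177, 61, 54, 1651], [374.1, 200.5]), ([162, 240, 21, 25, 352], [172.0, 251.0]), ([248, 243, 19, 26, 349], [257.4, 255.2])]
side [([367, 67, 5, 17, 44], [369.0, 73.8]), ([358, 87, 18, 11, 99], [367.2, 92.7]), ([353, 180, 10, 13, 106], [357.3, 186.1])] blue [([321, 176, 10, 12, 95], [325.2, 181.0])] red [([364, 58, 9, 6, 43], [368.4, 60.9]), ([381, 173, 12, 18, 181], [385.9, 181.0]), ([325, 187, 12, 17, 171], [330.2, 195.5]), ([279, 221, 24, 8, 99], [289.1, 226.0]), ([229, 226, 73, 47, 2169], [258.6, 250.3])]
[-1.16404947  1.0056154   0.025     ]
[-0.84211007  1.09588181  0.025     ]
[-0.50423231  0.8642724   0.025     ]
[-0.39642097  0.83004971  0.025     ]
[ 0.46002892 -0.26032406  0.025     ]
```

View pics/scene1.png

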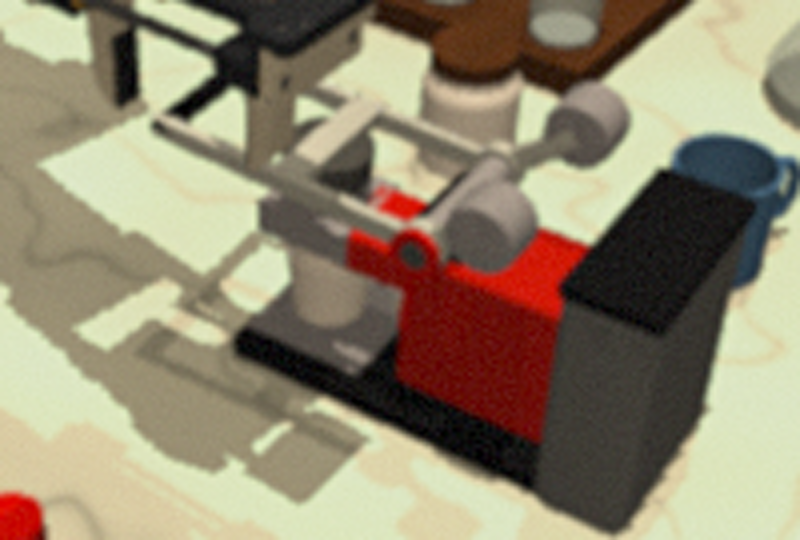

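View pics/side1.png

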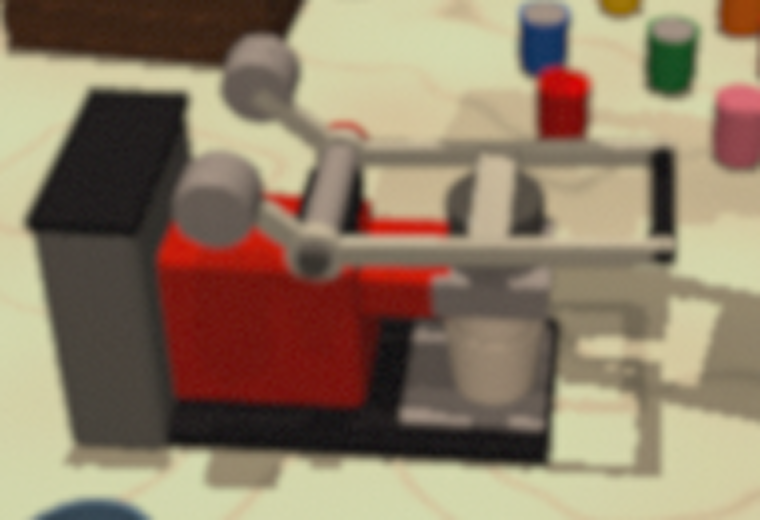

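Scene crop: tank top corners are near (660,172), (755,205), (660,332) and (565,290), and the crossbar is partly hidden by the gripper near (165,122). Side crop: tank top corners are at (90,92), (188,97), (180,232) and (30,225), and the crossbar runs from (663,152) to (663,256). The arm is shut and close to level.

```bash
python3 - <<'E'
from h import *
S=vision.grab_frame("scene");D=vision.grab_frame("side")
sc=lambda u,v:(255+u/4,120+v/4); sd=lambda u,v:(190+u/4,170+v/4)
np.set_printoptions(precision=4,suppress=True)
ts=[onplane(S,sc(*p),.174) for p in [(660,172),(755,205),(660,332),(565,290)]]
td=[onplane(D,sd(*p),.174) for p in [(90,92),(188,97),(180,232),(30,225)]]
print("tank S\n",np.array(ts),np.mean(ts,0)); print("tank D\n",np.array(td),np.mean(td,0))
print("base D",onplane(D,sd(548,462),0),onplane(D,sd(78,445),0),"S",onplane(S,sc(237,352),0.0),onplane(S,sc(612,533),0))
for z in (.145,.155,.165):print("bar D",z,onplane(D,sd(663,154),z),onplane(D,sd(663,250),z))
print("hub near D (hinge end)",onplane(D,sd(313,252),.145),"S red hub",onplane(S,sc(412,250),.145))
print("bar near-S end", [onplane(S,sc(160,124),z) for z in (.145,.155,.165)])
# pods
_,l=blobs(S,45,85)
for n,f,h in (("S",S,(45,85)),("D",D,(45,85))):
    for b in blobs(f,*h)[0]:
        if b[1][1]>110: print(n,b,onplane(f,b[1],.022), onplane(f,(b[1][0],b[0][1]+b[0][3]),0))
b1=[b for b in blobs(S,45,85)[0] if b[1][1]>110][0][1];b2=[b for b in blobs(D,45,85)[0] if b[1][1]>110][0][1]
print(tri(S,b1,D,b2))
E
```

```text
tank S
 [[0.7192 0.1892 0.174 ]
 [0.7761 0.1938 0.174 ]
 [0.7861 0.0639 0.174 ]
 [0.7309 0.0627 0.174 ]] [0.7531 0.1274 0.174 ]
tank D
 [[0.7767 0.0861 0.174 ]
 [0.718  0.0824 0.174 ]
 [0.6836 0.2086 0.174 ]
 [0.7636 0.2147 0.174 ]] [0.7355 0.148  0.174 ]
base D [0.4888 0.1748 0.    ] [0.7661 0.202  0.    ] S [0.5023 0.0616 0.    ] [0.7769 0.078  0.    ]
bar D 0.145 [0.4376 0.0564 0.145 ] [0.4311 0.1484 0.145 ]
bar D 0.155 [0.4371 0.0707 0.155 ] [0.4307 0.1611 0.155 ]
bar D 0.165 [0.4367 0.085  0.165 ] [0.4304 0.1739 0.165 ]
hub near D (hinge end) [0.6207 0.1791 0.145 ] S red hub [0.6287 0.0709 0.145 ]
bar near-S end [array([0.4286, 0.0768, 0.145 ]), array([0.4388, 0.0661, 0.155 ]), array([0.449 , 0.0554, 0.165 ])]
S ([196, 257, 20, 20, 217], [207.1, 268.1]) [ 0.458  -0.2588  0.022 ] [ 0.4607 -0.2663  0.    ]
D ([353, 180, 10, 13, 107], [357.3, 186.0]) [ 0.4468 -0.2426  0.022 ] [ 0.4451 -0.2366  0.    ]
[ 0.4485 -0.2554  0.0129]
```

```bash
cat >> h.py <<'E'
np.set_printoptions(precision=4,suppress=True)
psi=np.radians(4.5); AX=np.array([np.cos(psi),np.sin(psi),0]); AY=np.array([-np.sin(psi),np.cos(psi),0]); AZ=np.array([0,0,1.])
HINGE=np.array([.6245,.1255,.145])
def barpos(th,R=.19): t=np.radians(th); return HINGE+R*(-np.cos(t)*AX+np.sin(t)*AZ)
def toolrot(phi,s=1):
    p=np.radians(phi); z=np.cos(p)*AX-np.sin(p)*AZ; x=s*AY; return np.c_[x,np.cross(z,x),z]
def tcp_for(th,phi,s=1,back=0,off=0):
    R=toolrot(phi,s); return barpos(th)+R[:,2]*(.019-back)+off*(np.sin(np.radians(th))*AX+np.cos(np.radians(th))*AZ),R
E
python3 - <<'E'
from h import *
print(telemetry.read_tcp_rot(), telemetry.read_contact_force())
f=vision.grab_frame("wrist"); K,R,t=cam(f); print("cam c",-R.T@t,"fwd",R[2])
for s in (1,-1):
  for th,phi,b in [(2,p,.12) for p in (0,15,30,45)]+[(2,p,0) for p in (0,15,30,45)]+[(t,p,0) for t in (30,60,90,110) for p in (30,45,60,75,90)]+[(110,p,.1) for p in (45,60,75,90)]:
    q=arm.solve_ik(*tcp_for(th,phi,s,b)); print(s,th,phi,b,None if q is None else np.round(q,0))
S=vision.grab_frame("scene");D=vision.grab_frame("side")
for n,h0,h1 in (("green",45,85),("blue",105,125),("red",0,4),("orange",6,17),("yel",20,32),("pink",165,178)):
    for b in blobs(S,h0,h1,130,80,60)[0]:
        if 225<b[1][1]<320 and b[1][0]<265: print(n,b[1],b[0],onplane(S,b[1],.022))
E
```

```text
[[ 0.      1.     -0.0002]
 [ 1.     -0.      0.0001]
 [ 0.0001 -0.0002 -1.    ]] [-0.4194  0.6977 -0.1805]
cam c [0.5237 0.0822 0.3856] fwd [-0.    -0.303 -0.953]
1 2 0 0.12 None
1 2 15 0.12 None
1 2 30 0.12 None
1 2 45 0.12 None
1 2 0 0 None
1 2 15 0 None
1 2 30 0 None
1 2 45 0 None
1 30 30 0 None
1 30 45 0 None
1 30 60 0 [  4.   1. 119.   0.  30.  -0.]
1 30 75 0 [  4.   7. 107.   0.  51.  -0.]
1 30 90 0 [ 4. 15. 95. -0. 70. -0.]
1 60 30 0 None
1 60 45 0 [  4.   1. 115.   0.  19.  -0.]
1 60 60 0 [  4.   5. 103.   0.  42.  -0.]
1 60 75 0 [ 4. 11. 90.  0. 64. -0.]
1 60 90 0 [ 4. 19. 78. -0. 83. -0.]
1 90 30 0 None
1 90 45 0 [  4.   9. 101.   0.  25.  -0.]
1 90 60 0 [ 4. 14. 88.  0. 49. -0.]
1 90 75 0 [ 4. 21. 73.  0. 71. -0.]
1 90 90 0 [ 4. 30. 58. -0. 93. -0.]
1 110 30 0 None
1 110 45 0 [ 4. 17. 93.  0. 25. -0.]
1 110 60 0 [ 4. 21. 79.  0. 50. -0.]
1 110 75 0 [ 4. 29. 63.  0. 74. -0.]
1 110 90 0 [ 4. 38. 44. -0. 97. -0.]
1 110 45 0.1 [ 4.  6. 95.  0. 34. -0.]
1 110 60 0.1 [ 4. 13. 76.  0. 60. -0.]
1 110 75 0.1 [ 4. 25. 54.  0. 86. -0.]
1 110 90 0.1 [  4.  41.  24.  -0. 115.  -0.]
-1
[... 398 characters left out ...]
ne
-1 90 60 0 None
-1 90 75 0 None
-1 90 90 0 None
-1 110 30 0 None
-1 110 45 0 None
-1 110 60 0 None
-1 110 75 0 None
-1 110 90 0 None
-1 110 45 0.1 None
-1 110 60 0.1 None
-1 110 75 0.1 None
-1 110 90 0.1 None
blue [232.9, 295.3] [223, 284, 19, 20, 186] [ 0.5576 -0.2707  0.022 ]
red [171.9, 250.9] [162, 240, 21, 25, 350] [ 0.3531 -0.2782  0.022 ]
red [257.3, 255.0] [248, 243, 19, 26, 343] [ 0.5178 -0.1618  0.022 ]
orange [17.7, 263.2] [0, 237, 56, 64, 1702] [ 0.1092 -0.5217  0.022 ]
orange [154.8, 278.3] [143, 265, 24, 28, 492] [ 0.3912 -0.3487  0.022 ]
yel [176.9, 314.1] [163, 296, 25, 30, 348] [ 0.504  -0.3715  0.022 ]
pink [221.7, 233.5] [213, 223, 16, 19, 173] [ 0.4005 -0.1684  0.022 ]
```

Tool-down grasps of the bar are reachable, so I'll move above it and check from the wrist camera.

```bash
python3 - <<'E'
from h import *
ph=lambda th:60+.25*th
for th in range(0,112,10): print(th,np.round(arm.solve_ik(*tcp_for(th,ph(th))) if arm.solve_ik(*tcp_for(th,ph(th))) is not None else [0],0))
p,R=tcp_for(2,60,1,.09)
t0=telemetry.read_time(); hand.command_gripper(.05,8); arm.goto(p,R); print(p,telemetry.read_tcp_pos(),telemetry.read_time()-t0,t0)
f=vision.grab_frame("wrist"); im=f["color"][:,:,::-1].copy()
pts=proj(f,[barpos(2)+s*.047*AY for s in (-1,0,1)]+[HINGE+s*.047*AY for s in (-1,1)]+[HINGE-.095*AX+[0,0,-.03]]); print(pts)
for u in pts: cv2.circle(im,tuple(int(v) for v in u),3,(255,0,255),1)
cv2.imwrite("pics/w1.png",im)
E
```

```text
0 [0]
10 [  4.   6. 125.   0.  22.  -0.]
20 [  4.   4. 119.   0.  32.  -0.]
30 [  4.   4. 113.   0.  41.  -0.]
40 [  4.   5. 106.   0.  49.  -0.]
50 [ 4.  8. 98.  0. 57. -0.]
60 [ 4. 11. 90.  0. 64. -0.]
70 [ 4. 15. 82.  0. 70. -0.]
80 [ 4. 20. 74.  0. 76. -0.]
90 [ 4. 25. 65.  0. 82. -0.]
100 [ 4. 31. 57.  0. 88. -0.]
110 [ 4. 37. 47.  0. 93. -0.]
[0.3998 0.1078 0.2131] [0.4008 0.1079 0.2143] 1.6083 0.55
[[320.1703 262.9482]
 [320.0962 212.4601]
 [320.0129 155.735 ]
 [454.1974 221.0474]
 [465.7686 141.7482]
 [379.0748 187.8963]]
```

View pics/w1.png

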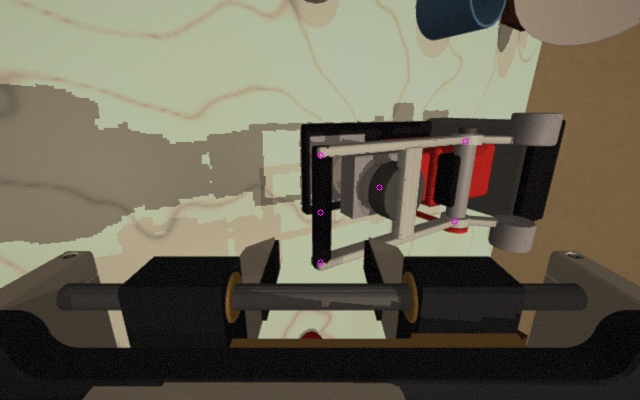

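The projected bar and hinge points land on the real ones: bar at (320,212), hinge ends at (454,221) and (466,142). The model is good to a couple of mm, so I'll grasp and lift.

```bash
cat >> h.py <<'E'
ph=lambda th:65+.2*th
def tang(th): t=np.radians(th); return np.sin(t)*AX+np.cos(t)*AZ
def ft(th): return float(np.array(telemetry.read_contact_force())@tang(th))
E
python3 - <<'E'
from h import *
p,R=tcp_for(2,ph(2),1,.06); arm.line_to(p,R,.12)
p,R=tcp_for(2,ph(2),1,0); arm.line_to(p,None,.06)
print("pre",np.array(telemetry.read_contact_force()),telemetry.read_tcp_pos()-p)
hand.command_gripper(.0,15); print("w",telemetry.read_gripper_width(),telemetry.read_grasp_force(),np.array(telemetry.read_contact_force()))
for th in (6,12,20):
    p,R=tcp_for(th,ph(th)); arm.line_to(p,R,.07); print(th,telemetry.read_gripper_width(),ft(th),np.array(telemetry.read_contact_force()),telemetry.read_tcp_pos()-p)
if .012<telemetry.read_gripper_width()<.02:
  for th in range(30,81,10):
    p,R=tcp_for(th,ph(th)); arm.line_to(p,R,.09); print(th,telemetry.read_gripper_width(),ft(th),np.array(telemetry.read_contact_force()))
print(telemetry.read_time())
E
```

```text
pre [ 0.321 -0.167 -0.326] [0.0001 0.     0.0003]
w 0.015259073267705703 14.9987031519413 [ 3.8684  1.0806 -0.0039]
6 0.015056881540995454 -1.832397647403412 [ 7.4605  1.5268 -2.6368] [0.0012 0.     0.0006]
12 0.015307994716116094 -1.973644207043703 [ 9.3786  1.3964 -4.0284] [0.0011 0.     0.0002]
20 0.015211288126686548 -1.7357553703172892 [ 9.1276  0.5243 -5.1741] [ 0.0007 -0.     -0.0003]
30 0.015498751633091588 -0.9252325562954068 [ 6.9968 -0.3612 -5.0792]
40 0.015404712490697959 -0.5048014511847541 [-1.0996 -0.3169  0.2817]
50 0.015579735918029565 -0.8348645921698497 [-2.8932 -1.4859  2.2775]
60 0.015252071403654253 -0.3012882246610276 [-1.3091 -0.5941  1.7385]
70 0.015601694869144506 -0.4981229379537638 [-1.0137 -1.7674  1.7012]
80 0.015419997135803571 0.40711934019854246 [ 0.3808 -1.3343  0.7853]
8.7583
```

```bash
python3 - <<'E'
from h import *
for th in (85,90):
    p,R=tcp_for(th,ph(th)); arm.line_to(p,R,.05); print(th,ft(th))
th=90; log=[]; t0=telemetry.read_time()
while th<112 and telemetry.read_time()<32:
    th+=.25; p,R=tcp_for(th,ph(th)); arm.line_to(p,R,.02)
    F=np.mean([ft(th) for _ in range(3)]); log.append((th,round(F,2)))
    if F<-3: break
print(log[::6],log[-6:]); print(t0,telemetry.read_time(),telemetry.read_gripper_width(),telemetry.read_tcp_pos()-p)
E
```

```text
85 0.7801597843550796
90 1.21326545205516
[(90.25, np.float64(0.6)), (91.75, np.float64(0.21)), (93.25, np.float64(0.71)), (94.75, np.float64(1.23)), (96.25, np.float64(0.98)), (97.75, np.float64(0.34)), (99.25, np.float64(1.06)), (100.75, np.float64(0.59)), (102.25, np.float64(0.25)), (103.75, np.float64(-0.03)), (105.25, np.float64(-0.76))] [(104.25, np.float64(0.85)), (104.5, np.float64(1.78)), (104.75, np.float64(1.03)), (105.0, np.float64(0.98)), (105.25, np.float64(-0.76)), (105.5, np.float64(-4.04))]
9.7083 25.2083 0.015303647180566971 [-0.0004  0.      0.0001]
```

Stop felt at about 105.3°. I'll ease off, release, retreat and look.

```bash
python3 - <<'E'
from h import *
p,R=tcp_for(105.3,ph(105.3)); arm.line_to(p,R,.02); print("F",ft(105.3))
hand.command_gripper(.045); print("F open",ft(105.3),telemetry.read_gripper_width())
arm.line_to(telemetry.read_tcp_pos()-.075*np.array(telemetry.read_tcp_rot())[:,2],None,.12); print(telemetry.read_time())
Rd=np.array([[-1,0,0],[0,1,0],[0,0,-1.]])
arm.goto([.50,-.08,.36],Rd); print(telemetry.read_time())
arm.goto([.445,-.256,.17],Rd); print(telemetry.read_time(),telemetry.read_joints())
W=vision.grab_frame("wrist");D=vision.grab_frame("side")
a=W["color"]; b=cv2.resize(D["color"][100:300,180:400],None,fx=2,fy=2)
cv2.imwrite("pics/w2.png",np.hstack([cv2.resize(a,(440,275)),b[:275*1+125,:360][:275] ])[:,:,::-1])
cv2.imwrite("pics/w2.png",np.vstack([a[:, :],np.pad(b[:200*2],((0,0),(0,200),(0,0)))])[:600,:,::-1])
for x in blobs(W,45,85,80,30,100)[0]: print(x,onplane(W,x[1],.04))
print(proj(W,[.455,-.256,.05]))
E
```

```text
F -1.8297459981180513
F open 0.45512544979636294 0.04498645694425708
26.925
28.575
29.6083 [ -38.4014   21.4371   94.0004    0.0227   64.4565 -128.4321]
([305, 169, 41, 47, 575], [324.6, 186.3]) [ 0.4378 -0.2529  0.04  ]
[[321.5584 205.5859]]
```

View pics/w2.png

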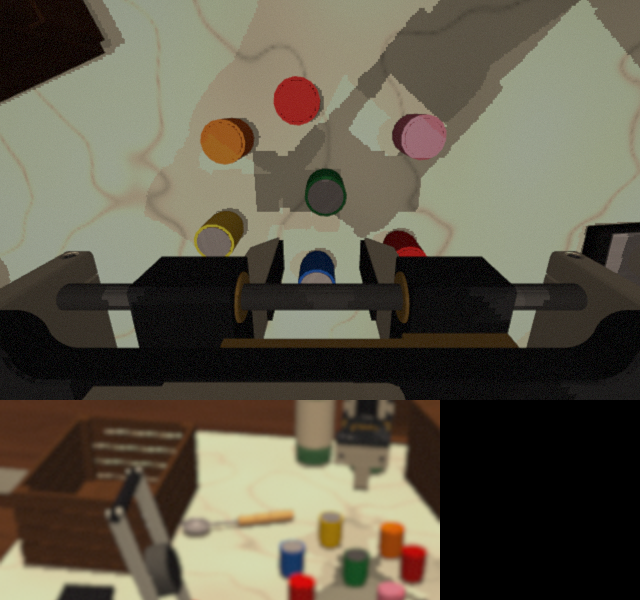

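The lever rests open in the lower panel, around (140,520). The wrist view confirms the green pod with its steel disc at about (325,196); the red pods, the orange and the pink are full-colour look-alikes. Next: grasp the pod, lift it and hover beside the nose.

```bash
cat >> h.py <<'E'
Rd=np.array([[-1,0,0],[0,1,0],[0,0,-1.]])
Rs=np.c_[-AX,AY,-AZ]
E
python3 - <<'E'
from h import *
W=vision.grab_frame("wrist"); P=onplane(W,(325.5,196.5),.05); print("pod",P)
x,y=P[:2]
hand.command_gripper(.062,25)
arm.line_to([x,y,.09],None,.15); arm.line_to([x,y,.024],None,.08)
print(np.array(telemetry.read_contact_force()))
hand.command_gripper(0,25); print("w",telemetry.read_gripper_width(),telemetry.read_grasp_force(),np.array(telemetry.read_contact_force()))
arm.line_to([x,y,.15],None,.15); print(telemetry.read_time())
soc=HINGE-.095*AX; print("socket",soc)
q=soc-.075*AY+.004*AX; q[2]=.205
arm.goto(q,Rs); print(telemetry.read_time(),telemetry.read_gripper_width(),telemetry.read_tcp_pos())
W=vision.grab_frame("wrist"); im=W["color"][:,:,::-1].copy(); cv2.imwrite("pics/w3raw.png",im)
K,R,t=cam(W); tp=np.array(telemetry.read_tcp_pos())
ang=np.linspace(0,2*np.pi,60)[:,None]
s=soc.copy(); s[2]=.115
for u in proj(W,s+.0225*(np.cos(ang)*AX+np.sin(ang)*AY)): cv2.circle(im,tuple(int(v) for v in u),0,(255,0,255),-1)
for u in proj(W,tp+[0,0,.028]+.021*(np.cos(ang)*AX+np.sin(ang)*AY)): cv2.circle(im,tuple(int(v) for v in u),0,(0,255,255),-1)
cv2.imwrite("pics/w3.png",cv2.resize(im[90:330,230:500],None,fx=2.5,fy=2.5,interpolation=cv2.INTER_NEAREST))
np.savez("w3.npz",K=K,rvec=W["rvec"],tvec=W["tvec"],tp=tp)
E
```

```text
pod [ 0.4459 -0.2519  0.05  ]
[-0.5126 -0.0767 -0.1819]
w 0.04134791897951703 25.00037021934986 [-0.8604  0.4644  3.4691]
33.4167
socket [0.5298 0.118  0.145 ]
34.6167 0.04138990070079556 [0.5395 0.0426 0.2045]
```

View pics/w3.png

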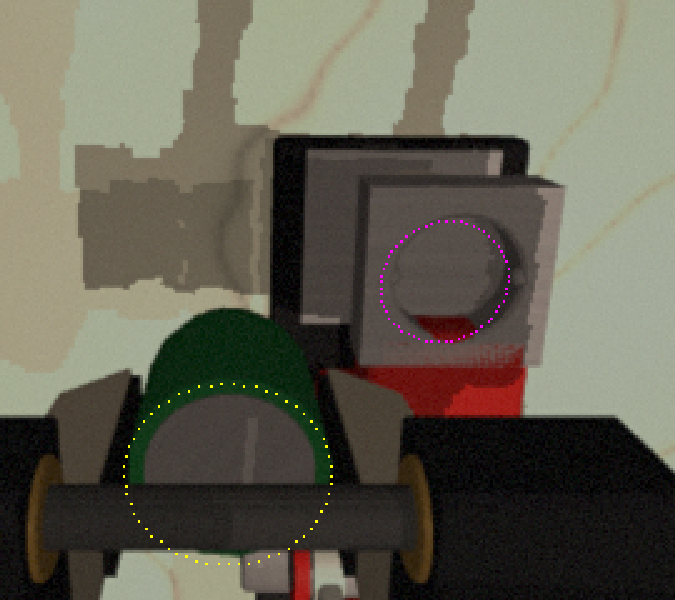

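In this view the pod top sits about 1 mm towards the robot from the prediction, centre (231,469). The socket rim is centred near (458,280) against a predicted (445,281). I'll measure it exactly from an enlarged, contrast-stretched crop.

```bash
python3 - <<'E'
from h import *
im=cv2.imread("pics/w3raw.png"); c=im[155:245,365:465]
g=cv2.createCLAHE(4,(2,2)).apply(cv2.cvtColor(c,cv2.COLOR_BGR2GRAY))
g=cv2.resize(g,None,fx=6,fy=6,interpolation=cv2.INTER_CUBIC); cv2.imwrite("pics/w4.png",g)
E
```

```text
(no output)
```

View pics/w4.png

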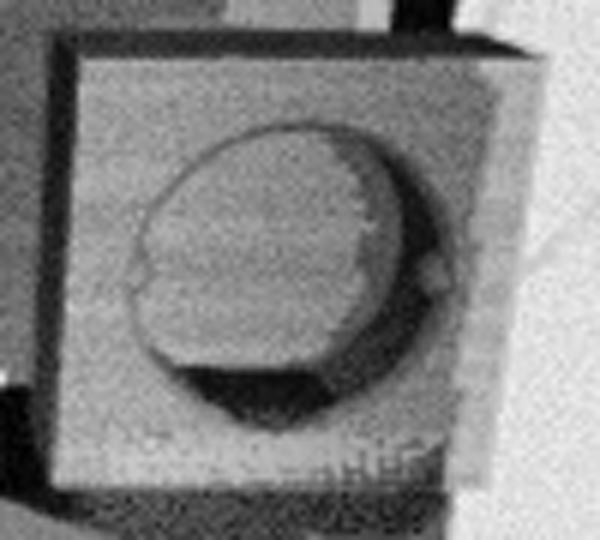

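The crop shows the hole's extremes at (130,290), (450,280), (300,122) and (275,430), and the nose-top corners at (78,58), (547,58), (487,487) and (52,487).

```bash
python3 - <<'E'
from h import *
d=np.load("w3.npz"); W=dict(camera_matrix=d["K"],rvec=d["rvec"],tvec=d["tvec"]); tp=d["tp"]
c=lambda u,v:(365+u/6-.5,155+v/6-.5)
C=np.array([onplane(W,c(*p),.115) for p in [(78,58),(547,58),(487,487),(52,487)]]); print(C,C.mean(0),np.linalg.norm(np.roll(C,1,0)-C,axis=1))
H=np.array([onplane(W,c(*p),.115) for p in [(130,290),(450,280),(300,122),(275,430)]]); print(H)
A=np.c_[2*H[:,:2],np.ones(4)]; s=np.linalg.lstsq(A,(H[:,:2]**2).sum(1),rcond=None)[0]; print("hole",s[:2],np.sqrt(s[2]+s[:2]@s[:2]))
v=C[3]-C[0]; v2=C[2]-C[1]; w=C[0]-C[1]; print("yaw",np.degrees(np.arctan2(v[1],v[0])),np.degrees(np.arctan2(v2[1],v2[0])),np.degrees(np.arctan2(-w[0],w[1])),np.degrees(np.arctan2(*-(C[3]-C[2])[:2])))
k=lambda u,v:(230+u/2.5-.3,90+v/2.5-.3)
z=tp[2]+.026
P=np.array([onplane(W,k(*p),z) for p in [(130,470),(332,470),(229,387),(231,553)]]); print("pod-tcp",P-tp)
E
```

```text
[[0.4973 0.0868 0.115 ]
 [0.4922 0.1529 0.115 ]
 [0.5579 0.1579 0.115 ]
 [0.563  0.0918 0.115 ]] [0.5276 0.1224 0.115 ] [0.0659 0.0662 0.0659 0.0663]
[[0.5308 0.0991 0.115 ]
 [0.5257 0.1457 0.115 ]
 [0.504  0.1197 0.115 ]
 [0.5511 0.1241 0.115 ]]
hole [0.5275 0.1223] 0.023581324981137474
yaw 4.277573376527687 4.358434948162869 -175.57135637192587 -4.429972519889936
pod-tcp [[ 0.0008 -0.0203  0.026 ]
 [-0.0024  0.0211  0.026 ]
 [-0.0195 -0.0014  0.026 ]
 [ 0.0194  0.002   0.026 ]]
```

The nose measures exactly 66 mm square, the socket is at (0.5276, 0.1223), and the pod is centred in the hand. Inserting now.

```bash
python3 - <<'E'
from h import *
x,y=.5280,.1220
arm.line_to([x,y,.18],None,.12); arm.line_to([x,y,.142],None,.08)
F=lambda:np.mean([telemetry.read_contact_force() for _ in range(3)],0)
F0=F(); print("F0",F0,telemetry.read_tcp_pos())
z=.142; ok=True
while z>.1205 and telemetry.read_time()<58:
    z-=.001 if z>.132 else .0007
    arm.line_to([x,y,max(z,.1205)],None,.02); f=F()-F0; print(round(z,4),f,telemetry.read_tcp_pos()[2])
    if f[2]>20 or np.hypot(*f[:2])>10: print("STOP"); break
print(telemetry.read_time(),telemetry.read_gripper_width())
E
```

```text
F0 [-0.719   0.6215 -0.6186] [0.5283 0.1218 0.1422]
0.141 [ 0.6498 -0.7789 -0.2175] 0.14140054780156514
0.14 [ 0.8841 -1.1783 -0.1524] 0.14001901563251884
0.139 [ 0.361  -0.2713 -0.9031] 0.13891378623759923
0.138 [ 0.3769 -0.5339 -1.3319] 0.1379277791413282
0.137 [ 0.4312 -1.4667 -0.9211] 0.13693387735701815
0.136 [ 0.9481 -0.039  -0.957 ] 0.1359151543378092
0.135 [ 0.8012 -0.4341 -0.905 ] 0.13493595222673013
0.134 [ 0.8096 -0.7707 -0.346 ] 0.1339175708861882
0.133 [ 0.3602 -0.056  -1.2613] 0.13292161832410315
0.132 [-0.1594 -0.5885 -0.7312] 0.13191875320704638
0.1313 [ 1.4717  0.1118 -0.9455] 0.13123884172090391
0.1306 [ 1.2911 -1.1058 -1.013 ] 0.13058929172096384
0.1299 [ 0.48   -0.7601 -0.0472] 0.12990815859901209
0.1292 [0.2201 0.0591 1.0807] 0.1292674069435993
0.1285 [-0.5756  0.7829  1.7101] 0.12854145580192655
0.1278 [-0.5227  1.874   0.9474] 0.12772410482614968
0.1271 [-1.2028  0.4414  2.3972] 0.12699733120568918
0.1264 [-1.9721  0.5063  2.3418] 0.12623289895687886
0.1257 [-2.5335  0.084   1.9539] 0.12552929273684993
0.125 [-1.5996 -0.6125  2.1129] 0.12476578188720314
0.1243 [-3.5249 -0.5872  2.7358] 0.12419825590351642
0.1236 [-4.1285  0.8248  3.3786] 0.12354101042955544
0.1229 [-4.0756 -0.3753  3.0043] 0.12285540882265517
0.1222 [-4.9452 -0.3436  2.8615] 0.12206488450359049
0.1215 [-5.0369  0.1771  4.4238] 0.12137201204435524
0.1208 [-5.9336 -1.4352  8.4809] 0.12131898830524614
0.1201 [-7.6579 -1.0243 10.5261] 0.12127171022813571
42.8833 0.04133083489479175
```

Force rises against a hard floor at TCP 0.1213 (home is about 0.121). I'll release, then check by pressing gently on the disc from above with closed fingers.

```bash
python3 - <<'E'
from h import *
x,y=.5280,.1220
F=lambda:np.mean([telemetry.read_contact_force() for _ in range(3)],0)
hand.command_gripper(.062); print("w",telemetry.read_gripper_width())
arm.line_to([x,y,.165],None,.08); hand.command_gripper(0,20)
arm.line_to([x,y,.152],None,.06); F0=F(); z=.152
while z>.138 and telemetry.read_time()<58:
    z-=.0007; arm.line_to([x,y,z],None,.02); f=F()-F0
    if f[2]>2: print(round(z,4),f,telemetry.read_tcp_pos()[2])
    if f[2]>15: break
arm.line_to([x,y,.18],None,.12)
arm.goto([.42,-.02,.24],Rd)
print(telemetry.read_time())
W=vision.grab_frame("scene");D=vision.grab_frame("side")
a=cv2.resize(W["color"][110:260,250:450],None,fx=2.9,fy=2.9);b=cv2.resize(D["color"][120:300,190:400],None,fx=2,fy=2)
a=cv2.resize(W["color"][110:260,250:450],(400,300));b=cv2.resize(D["color"][140:290,190:390],(400,300))
cv2.imwrite("pics/end.png",np.hstack([a,b])[:,:,::-1])
E
```

```text
w 0.06179118796538218
0.1471 [1.4897 0.3494 2.4958] 0.14729672511599473
0.1464 [-1.0773  0.6849  8.5345] 0.14726618720858758
0.1457 [-2.4604  0.3935 12.3501] 0.147236677968061
0.145 [-4.1676 -0.4196 18.2031] 0.14718974402490598
49.3167
```

View pics/end.png

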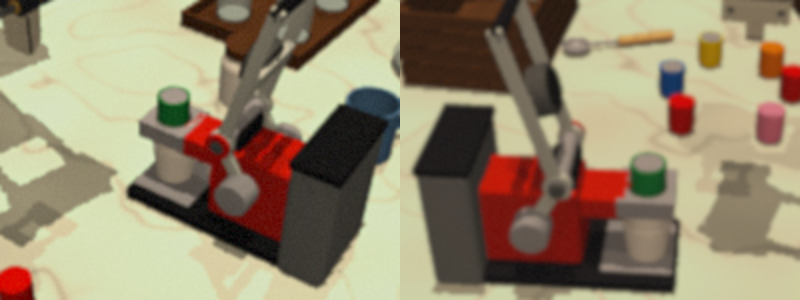

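The pod's top is firm at 147 mm, which is fully home, and it stands upright at (173,105) left and (648,175) right. The lever rests open and everything else is untouched.

```bash
python3 -c "
from rig import job
print(job.sign_off())"
```

```text
the job is handed in; nothing more can be done
None
```

The job is handed in at about 49 s: the lever was released on its stop at about 105° and rests open by itself, the green pod is fully home (top at 147 mm, checked with an 18 N press) and let go, and nothing else was touched.

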